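# Slide the mould carrier into the bench jig and lock it with the swing bar

### The arm

A 7-joint arm with a two-finger parallel gripper is mounted at the origin on the work surface. World frame = base frame: x ahead of the robot, y to its left, z up, the work surface at z = 0. Lengths are in m, angles in degrees, forces in N, time in s.
With the tool pointing down it reaches from about 0.425 to 0.875 m from the base axis. Payload 4.7 kg.
Tool frame: the origin (TCP) lies between the finger pads; the fingertips stand 8 mm ahead of it and the grasp point (between the pads) lies 11 mm behind it (env.tip_extent is the distance from the TCP to the fingertips, in m); z points along the fingers, y is the line along which they close (so a half turn about z gives the same grasp; the last joint's range is limited). The gripper opens to 87 mm and grips with 3 to 60 N. Pads are 19 mm wide; open, the fingers measure 117 mm over their backs; the gripper's body (75 mm by 190 mm) begins 51 mm behind the grasp point.
Start: joints at [65.495, 18.392, -4.016, 83.108, 1.295, 78.541, -3.26], TCP at [0.278, -0.588, 0.231] pointing down, gripper open.
Joint ranges: [-163.93, 163.93], [-17.29, 119.83], [-79.2, 71.16], [3.27, 140.29], [-89.18, 269.18], [5.43, 117.66], [-154.24, 154.24]. Speed limits (degrees/s): [147.25, 147.25, 180, 180, 180, 180, 180].

### API

Orientations are given as [roll, pitch, yaw] about the fixed x, y, z axes, in that order (R = Rz(yaw) Ry(pitch) Rx(roll)).
In Python, from cell import sensors, vision, workorder, env gives the robot as it stands.
- The arm moves only by the tool drive_tool, never from a script. Its argument "moves" is a list of rows, each an object of numbers: "x", "y", "z": the shift along the tool's x, y, z in mm; "rx", "ry", "rz": the turn, a rotation vector about the tool's x, y, z in rad; "fingers": the closure, from -1 (fully open) to 1 (shut). In form: [{"x": .., "y": .., "z": .., "rx": .., "ry": .., "rz": .., "fingers": ..}, ...]. A call has 1 to 20 rows; each row is the pose to reach, as a shift and turn from the pose commanded when the call began, along the tool's axes at that moment; what a row does not reach only later rows make up. A row lasts 1/8 s, in which the tool goes at most 62.5 mm and 10.7 degrees, less where a joint would pass 70% of its speed; a pose out of reach is approached as far as the arm can. A call with a gripper value outside its range is refused whole. The fingers move at their own pace and stop on an object; "force" is the grip in N (left out, the last holds). Time passes only in rows, so rows that repeat a pose let the fingers close. It gives the time, the measured TCP pose, the force, the opening and the grip force at its end, in the units of the state.
- sensors.get_obs(): the state, without advancing time (a new reading comes with each control period).
- vision.read_camera(name): name is "side" or "top"; returns a dict with "image" (384x512x3 uint8, red, green, blue), "fx", "fy", "cx", "cy" (pixels), "k1" (the pictures are not rectified: a ray, as slopes to the right and down, at radius r is drawn at 1 + k1 r^2 times it, then the intrinsics apply), "R" (3x3) and "t" (3): a world point X has camera coordinates R X + t. Camera axes: x right, y down, z forward; pixel columns grow to the right and rows downward; lengths in m; the calibration is good to about 2 mm. A picture is of the moment at which its call begins. There is no depth.
- workorder.sign_off(): hands the job in; it is judged then, once.
The state is a dict: "time_s": time; "qpos": joint angles; "joint_velocities": joint speeds; "effort": joint torques, N m; "tool_pos": TCP position; "tool_rot": TCP orientation; "force": force on the tool from outside, world axes, zero at the start; "wrist_torque": the same for the moment, N m; "grip_width": finger opening in m; "grasp_force": force on a finger pad.
Only numpy, scipy, OpenCV 4.12 (cv2) and the standard library are available. Lean on these libraries where they do the work, as an engineer would, in place of code of your own. Each camera call takes 0.05 s, during which the arm holds its last target. There are 200 camera calls.

### The job

Slide the plaster mould on its plywood carrier into the bench jig, between the rails and under their lips, until it is fully home against the end stop. Then swing the lock bar shut across behind it as far as it goes, and leave everything released; do not shift or tip the jars, the cup or the brush pot standing around.

Things in the scene. Friction and masses are not known exactly. Their poses are not given: they have to be found in the camera images.
- carrier: Loose plywood board 140 (its x) x 130 (its y) x 10 thick, flat on the bench, with a white plaster mould 116 (x) x 96 (y) centred on it, top 42 above the bench. 0.4 to 0.85 kg in all. Origin: centre of the board's underside; z up. It goes into the jig along its x, either end first (a half turn makes no difference).
- well (a point): Centre of the floor of the open rectangular well in the top of the plaster mould: 72 (carrier's x) x 64 (its y), floor 16 above the bench, rim 42 above it; walls 22 thick at the x ends, 16 thick at the y sides.
- jig: Fixed wooden jig, open to its -x. Origin: on the bench, where the carrier's origin is when fully home; z up, x from mouth to end stop. The carrier slides in along +x on the bench. Rails 21 high from x = -60 to +84, inner faces at y = +-67; their lips overhang 10 inwards, undersides 15 above the bench, so the carrier cannot be put in from above. End stop at x = +70, 21 high.
- jig_mouth (a point): Outer end of the flared mouth, on the bench at x = -107, y = 0 of the jig. Two slanted guides 19 high narrow the way from about 184 wide here to 134 wide at the rails (jig x = -55).
- bar_pivot (a point): Vertical pivot of the lock bar beside the +y rail: at x = -69, y = +92 in the jig's frame, 30 above the bench. Flat steel bar, 16 wide, 24 to 36 above the bench, 175 from pivot to knob axis. When shut, its side lies 3 behind the rear plaster face of a home carrier; it does not shut if the carrier is not home.
- lock_bar (a joint): Lock bar angle (rad), growing anticlockwise from above. 0 = fully open, 10 degrees outward of the jig's -x, beside the way; 1.75 = shut at its stop, across the way, pointing along the jig's -y. A stiff hinge (0.12 N m) keeps it where it is left. It starts anywhere from 0.05 to 1.2, and above about 0.2 it stands in the carrier's way: swing it open first.
- bar_knob (a point): Top centre of the upright round wooden knob, 24 in diameter, standing on the free end of the lock bar from 34 to 76 above the bench. It can be pushed or pinched from above.
- jar_a: Bystander: paint jar with a white cap, 60 in diameter, 64 high; origin at the centre of its underside.
- jar_b: Bystander: paint jar with a black cap, 60 in diameter, 64 high; origin at the centre of its underside.
- cup: Bystander: white cup, 68 in diameter at the rim, 60 high; origin at the centre of its underside.
- brush_pot: Bystander: square white pot 85 x 85 x 85 high with brushes that stick out to 176 high, leaning up to 60 from its axis; origin at the centre of its underside.
Mind the look-alikes: they are no part of the job. Several things look just like the carrier: the one meant starts farthest to the robot's right.

How it is judged:
By the outcome, as a careful person would: the job done as asked, in the order asked, and still so for the second after the job is handed in, with the robot touching nothing.
It also fails if it takes over 72 s, if anything falls off the work surface, if the arm or the gripper's body presses on something with over 40 N, if the wrist force passes 120 N, or if a joint passes its speed limit or range.

## Working session

There is one attempt and no reset: what is moved stays moved. The work goes in short steps, Python scripts to look and compute and a tool call to move; the robot and the scene stay as the last step left them, time stands still between calls to the robot, and variables do not carry over. Pictures are saved under pics/ and viewed, at most 10 in all, crops included, and the job is handed in when it is done.

Besides the shell and the picture viewer there is one more tool, called by a JSON object that holds its "fn" and its "kwargs". drive_tool: Moves the arm, as the interface text tells. Its arguments: {"type":"object","properties":{"moves":{"type":"array"},"force":{"type":"number"}},"required":["moves"]}

```bash
mkdir -p pics
cat > h.py <<'E'
import numpy as np, cv2
from cell import sensors, vision, workorder, env
def cap(n):
    c=vision.read_camera(n); np.savez(f'{n}.npz',**c); return c
def load(n): return dict(np.load(f'{n}.npz'))
def ray(c,u,v):
    a=np.array([(u-c['cx'])/c['fx'],(v-c['cy'])/c['fy']]); s=a.copy()
    for _ in range(30): s=a/(1+c['k1']*(s@s))
    R=c['R']; return -R.T@c['t'], R.T@np.array([s[0],s[1],1.])
def at(c,u,v,z):
    o,d=ray(c,u,v); return o+d*(z-o[2])/d[2]
def proj(c,X):
    p=c['R']@np.asarray(X,float)+c['t']; s=p[:2]/p[2]; s=s*(1+c['k1']*(s@s))
    return np.array([s[0]*c['fx']+c['cx'],s[1]*c['fy']+c['cy']])
E
python3 - <<'E'
from h import *
for n in ('top','side'):
    c=cap(n); cv2.imwrite(f'pics/{n}0.png',cv2.resize(c['image'][:,:,::-1],(800,600),interpolation=cv2.INTER_CUBIC))
    print(n,c['fx'],c['k1'],-c['R'].T@c['t'],c['R'].round(2).tolist())
o=sensors.get_obs();print(o['tool_pos'],o['tool_rot'],o['time_s'])
E
```

```text
top 378.493790222968 -0.12492850311025872 [0.50368831 0.04754975 0.86557976] [[-0.02, -1.0, -0.02], [-1.0, 0.02, -0.07], [0.07, 0.01, -1.0]]
side 377.96574838340234 -0.06240952555787877 [ 0.52567244 -0.63788129  0.80090625] [[1.0, -0.07, -0.01], [-0.06, -0.7, -0.71], [0.04, 0.71, -0.7]]
[ 0.27765985 -0.58717613  0.22957164] [-1.79902802e+02  6.30805946e-03  2.53136900e+01] 0.1
```

View pics/top0.png

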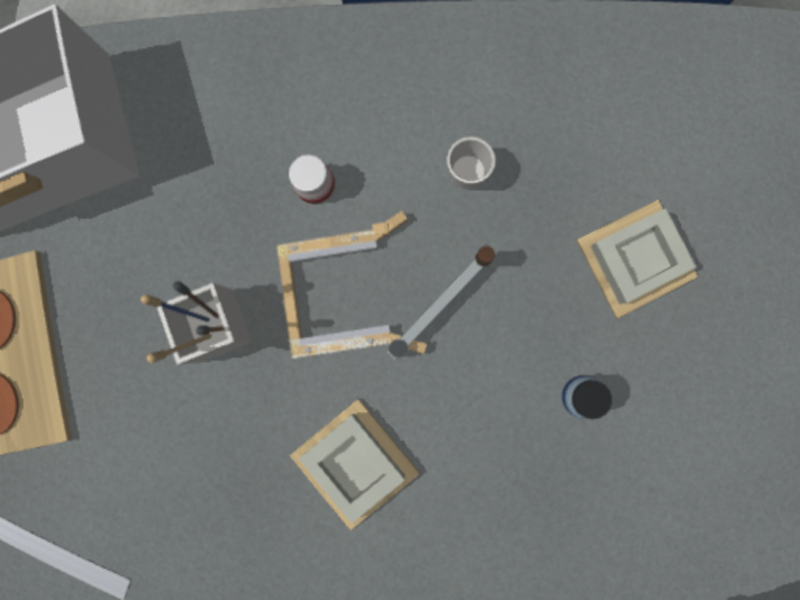

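View pics/side0.png

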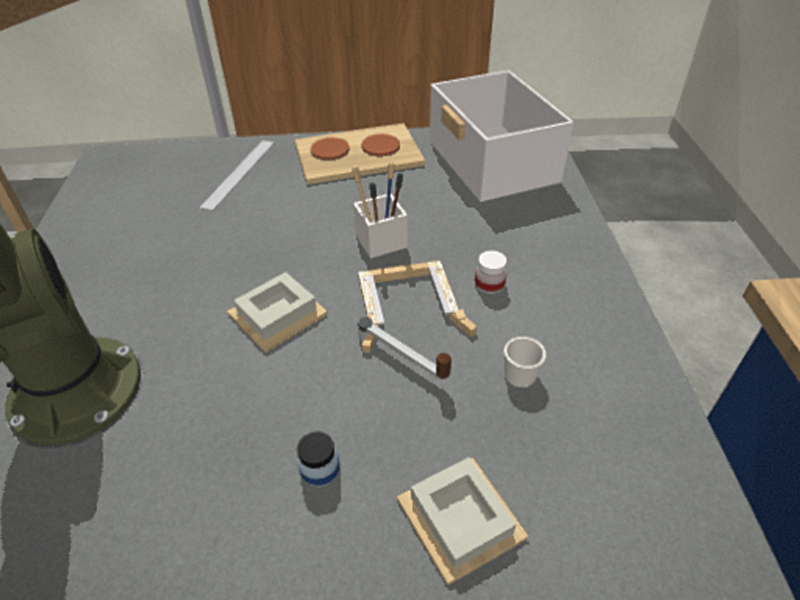

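Top view: candidates for the carrier are the mould at (637,258), the robot's right (−y), and the look-alike at (355,465). In the side view the same two are at (462,520) and (277,308). I choose the one at top (637,258). The jig is at (340,300), opening to the right, with its pivot at (398,348) and knob at (485,255). Next, a close crop.

Run:
```python
from h import *
c=load('top');s=load('side')
def crop(im,x,y,w,h,k): return cv2.resize(im[y:y+h,x:x+w,::-1],(w*k,h*k),interpolation=cv2.INTER_CUBIC)
A=crop(c['image'],172,130,160,100,5); 
cv2.imwrite('pics/jig.png',A)
B=np.zeros((600,800,3),np.uint8)
a=crop(c['image'],362,120,95,90,4); B[:a.shape[0],:a.shape[1]]=a
a=crop(s['image'],248,285,100,95,4); B[:a.shape[0],400:400+a.shape[1]]=a
cv2.imwrite('pics/car.png',B[:400])
```

```text
(no output)
```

View pics/jig.png

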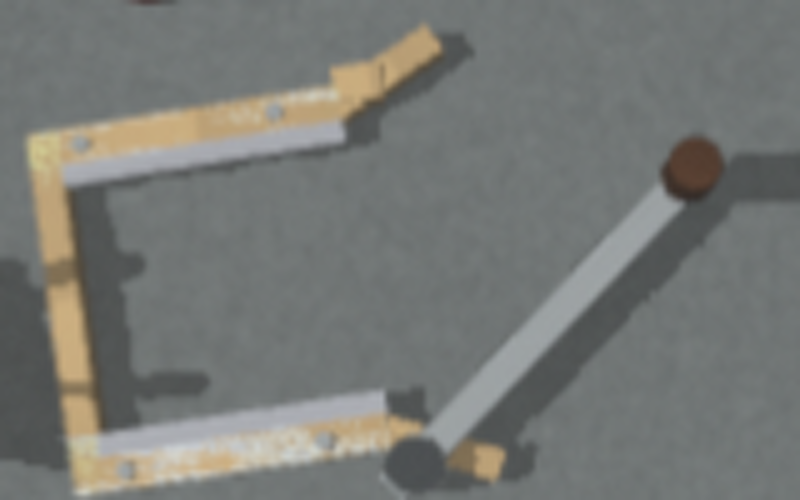

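View pics/car.png

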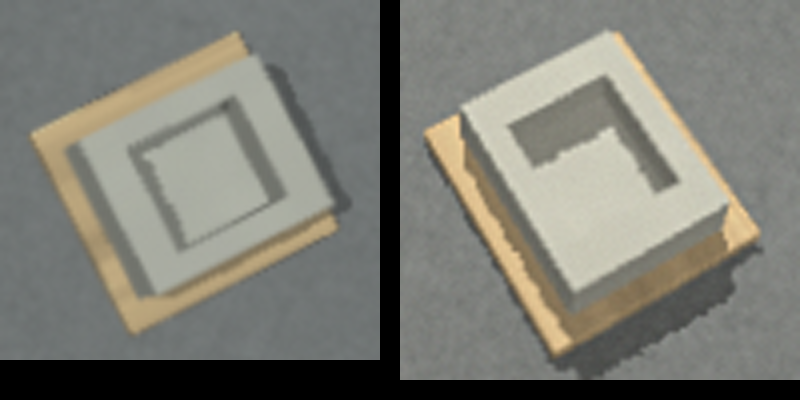

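The crops show the carrier (mould corners clear in both views, no extra features) and the jig with lips, pivot (415,463) and knob (695,162). Now the fits.

```bash
cat > fit.py <<'E'
from h import *
from scipy.optimize import least_squares
def un(p,k,ox,oy,x0=0): return ((p[0]-x0+.5)/k-.5+ox,(p[1]+.5)/k-.5+oy)
def T(p,X): 
    a=p[2];return [p[0]+np.cos(a)*X[0]-np.sin(a)*X[1],p[1]+np.sin(a)*X[0]+np.cos(a)*X[1],X[2]]
def fit(obs,p0):
    f=lambda p:np.concatenate([proj(c,T(p,X))-uv for c,uv,X in obs])
    r=least_squares(f,p0,loss='soft_l1'); return r.x,f(r.x).reshape(-1,2)
E
python3 - <<'E'
from fit import *
c=load('top');s=load('side')
t=lambda *p:un(p,4,362,120); d=lambda *p:un(p,4,248,285,400)
# carrier x = image left-up edge direction: +x toward left (world +y), +y: down (world -x)
B=lambda sx,sy:(sx*.07,sy*.065,.01);P=lambda sx,sy:(sx*.058,sy*.048,.042)
obs=[(c,t(32,135),B(1,-1)),(c,t(238,32),B(-1,-1)),(c,t(136,333),B(1,1)),
(c,t(82,147),P(1,-1)),(c,t(262,55),P(-1,-1)),(c,t(335,205),P(-1,1)),(c,t(155,297),P(1,1))]
obs2=[(s,d(463,108),P(1,1)),(s,d(610,32),P(1,-1)),(s,d(727,205),P(-1,-1)),(s,d(573,292),P(-1,1)),(s,d(427,132),B(1,1)),(s,d(760,235),B(-1,-1)),(s,d(556,355),B(-1,1))]
for o in (obs,obs2,obs+obs2):
    x,r=fit(o,[.6,-.3,2]); print(x[:2].round(4),np.degrees(x[2]).round(2),abs(r).max().round(2))
print(r.round(1).tolist())
j=lambda *p:un(p,5,172,130)
o=[(c,j(415,463),(-.069,.092,.036)),(c,j(97,435),(.07,.057,.021)),(c,j(345,128),(-.06,-.057,.021)),(c,j(385,390),(-.06,.057,.021)),(c,j(67,165),(.07,-.057,.021)),
(c,j(53,316),(.084,0,.021))]
x,r=fit(o,[.5,.1,1.6]);print('jig',x[:2].round(4),np.degrees(x[2]).round(2),r.round(1).tolist())
k=at(c,*j(695,162),.076);pv=at(c,*j(415,463),.036)
ks=at(s,*un((443.5,358),1.5625,0,0),.076)
print('knob',k.round(4),ks.round(4),'piv',pv.round(4),np.hypot(*(k-pv)[:2]))
for n,p,z in (('jarA',(309,168),.064),('jarB',(590,400),.064),('cup',(471,160),.06)): print(n,at(c,*un(p,1.5625,0,0),z).round(3))
for p in ((-.069,.092,.036),(-.107,0,0)): print(np.round(T(x,p),4))
pp=np.array(T(x,(-.069,.092,0)));print('bar ang',np.degrees(np.arctan2(*(k-pp)[[1,0]]))-np.degrees(x[2]))
E
```

```text
[ 0.6259 -0.2736] 114.75 1.24
[ 0.6263 -0.2723] 114.29 1.04
[ 0.626  -0.2728] 114.49 1.44
[[-0.2, -0.4], [0.2, 0.1], [-0.7, 0.9], [-0.8, -1.4], [-1.4, -0.2], [-0.2, 0.4], [0.5, -0.1], [-0.6, 0.1], [-0.2, 0.2], [1.0, 0.1], [0.2, 0.7], [-0.9, 0.0], [0.6, 0.0], [-0.4, 0.4]]
jig [0.5869 0.1646] 97.47 [[-0.0, -0.2], [0.4, -0.7], [0.4, 2.1], [-0.1, -0.5], [-0.4, 3.7], [-0.3, -0.9]]
knob [ 0.6278 -0.0383  0.076 ] [ 0.6266 -0.0393  0.076 ] piv [0.5043 0.0842 0.036 ] 0.1739492451526063
jarA [0.757 0.203 0.064]
jarB [ 0.426 -0.176  0.064]
cup [ 0.763 -0.024  0.06 ]
[0.5047 0.0842 0.036 ]
[0.6008 0.0585 0.    ]
bar ang -142.31082205943272
```

```bash
cat > go.py <<'E'
# usage: delta(x,y,z,yaw[deg]) from measured pose -> tool-axes shift in mm, rz rad
from fit import *
def delta(*targets,o=None):
    o=o or sensors.get_obs(); p=o['tool_pos']; r,pi,y=np.radians(o['tool_rot'])
    from scipy.spatial.transform import Rotation as Ro
    R=Ro.from_euler('xyz',[r,pi,y]).as_matrix()
    print('t',o['time_s'],'pos',p.round(4),'rot',o['tool_rot'].round(2),'F',o['force'].round(1),'w',round(o['grip_width'],4),'g',round(o['grasp_force'],1))
    for t in targets:
        print((R.T@(np.array(t[:3])-p)*1000).round(1),'rz',round(float(np.radians((np.degrees(y)-t[3]+180)%360-180)),3))
E
python3 - <<'E'
from go import *
c=load('top')
j=lambda *p:un(p,5,172,130)
o=[(c,j(415,463),(-.069,.092,.036)),(c,j(97,435),(.07,.057,.021)),(c,j(345,143),(-.06,-.057,.018)),(c,j(385,390),(-.06,.057,.021)),(c,j(67,187),(.07,-.057,.018)),
(c,j(53,316),(.084,0,.021))]
x,r=fit(o,[.5,.1,1.6]);print('jig',x[:2].round(4),np.degrees(x[2]).round(2),r.round(1).tolist())
np.save('jig.npy',x)
print('pot',at(c,*un((197,322),1.5625,0,0),.085))
pv=np.array(T(x,(-.069,.092,0))[:2]); k=np.array([.6275,-.0385]); L=np.hypot(*(k-pv)); a0=np.degrees(np.arctan2(*(k-pv)[::-1])); print(pv,L,a0, 'q',a0-np.degrees(x[2])-170+360)
delta((.6275,-.0385,.20,25.3),(.6275,-.0385,.057,25.3))
E
```

```text
jig [0.5857 0.1648] 97.67 [[0.0, 0.3], [0.5, 0.0], [0.3, -0.2], [-0.1, -0.0], [-0.3, 0.1], [-0.4, -0.2]]
pot [0.54395888 0.35367744 0.085     ]
[0.50368605 0.08414724] 0.17427633088822078 -44.72877378708029 q 47.60472001461528
t 0.1 pos [ 0.2777 -0.5872  0.2296] rot [-1.799e+02  1.000e-02  2.531e+01] F [-0.4 -0.1  0.6] w 0.0867 g 0.0
[ 550.9 -346.4   30.1] rz 0.0
[ 550.9 -346.1  173.1] rz 0.0
```

{"fn": "drive_tool", "kwargs": {"moves": [{"x":551,"y":-346,"z":30,"fingers":-1},{"x":551,"y":-346,"z":30},{"x":551,"y":-346,"z":30},{"x":551,"y":-346,"z":30},{"x":551,"y":-346,"z":30},{"x":551,"y":-346,"z":30},{"x":551,"y":-346,"z":30},{"x":551,"y":-346,"z":30},{"x":551,"y":-346,"z":30},{"x":551,"y":-346,"z":30},{"x":551,"y":-346,"z":30},{"x":551,"y":-346,"z":30},{"x":551,"y":-346,"z":30},{"x":551,"y":-346,"z":30}]}}

```text
invalid input at $.moves[0]: expected keys x, y, z, rx, ry, rz, fingers
```

Run:
```python
from go import *
delta((.6275,-.0385,.057,25.3))
```

```text
t 0.1 pos [ 0.2777 -0.5872  0.2296] rot [-1.799e+02  1.000e-02  2.531e+01] F [-0.4 -0.1  0.6] w 0.0867 g 0.0
[ 550.9 -346.1  173.1] rz 0.0
```

{"fn": "drive_tool", "kwargs": {"moves": [{"x":551,"y":-346,"z":30,"rx":0,"ry":0,"rz":0,"fingers":-1},{"x":551,"y":-346,"z":30,"rx":0,"ry":0,"rz":0,"fingers":-1},{"x":551,"y":-346,"z":30,"rx":0,"ry":0,"rz":0,"fingers":-1},{"x":551,"y":-346,"z":30,"rx":0,"ry":0,"rz":0,"fingers":-1},{"x":551,"y":-346,"z":30,"rx":0,"ry":0,"rz":0,"fingers":-1},{"x":551,"y":-346,"z":30,"rx":0,"ry":0,"rz":0,"fingers":-1},{"x":551,"y":-346,"z":30,"rx":0,"ry":0,"rz":0,"fingers":-1},{"x":551,"y":-346,"z":30,"rx":0,"ry":0,"rz":0,"fingers":-1},{"x":551,"y":-346,"z":30,"rx":0,"ry":0,"rz":0,"fingers":-1},{"x":551,"y":-346,"z":30,"rx":0,"ry":0,"rz":0,"fingers":-1},{"x":551,"y":-346,"z":30,"rx":0,"ry":0,"rz":0,"fingers":-1},{"x":551,"y":-346,"z":30,"rx":0,"ry":0,"rz":0,"fingers":-1},{"x":551,"y":-346,"z":30,"rx":0,"ry":0,"rz":0,"fingers":-1},{"x":551,"y":-346,"z":30,"rx":0,"ry":0,"rz":0,"fingers":-1}]}}

```text
time_s: 1.85
tool_pos: [0.6275, -0.0415, 0.2006]
tool_rot: [179.9, 0.0, 25.1]
force: [0.4, 0.3, 0.3]
grip_width: 0.0872
grasp_force: 0.0
```

Run:
```python
from go import *
delta((.6275,-.0385,.057,25.3))
```

```text
t 1.85 pos [ 0.6275 -0.0415  0.2006] rot [1.7994e+02 5.0000e-02 2.5140e+01] F [0.4 0.3 0.3] w 0.0872 g 0.0
[  1.4  -2.9 143.5] rz -0.003
```

{"fn": "drive_tool", "kwargs": {"moves": [{"x":1,"y":-2,"z":60,"rx":0,"ry":0,"rz":0,"fingers":-1},{"x":1,"y":-2,"z":110,"rx":0,"ry":0,"rz":0,"fingers":-1},{"x":1,"y":-2,"z":143,"rx":0,"ry":0,"rz":0,"fingers":-1},{"x":1,"y":-2,"z":143,"rx":0,"ry":0,"rz":0,"fingers":-1},{"x":1,"y":-2,"z":143,"rx":0,"ry":0,"rz":0,"fingers":1},{"x":1,"y":-2,"z":143,"rx":0,"ry":0,"rz":0,"fingers":1},{"x":1,"y":-2,"z":143,"rx":0,"ry":0,"rz":0,"fingers":1},{"x":1,"y":-2,"z":143,"rx":0,"ry":0,"rz":0,"fingers":1},{"x":1,"y":-2,"z":143,"rx":0,"ry":0,"rz":0,"fingers":1}], "force": 10}}

```text
time_s: 2.98
tool_pos: [0.6282, -0.037, 0.0578]
tool_rot: [180.0, -0.0, 25.3]
force: [0.5, -0.3, -0.6]
grip_width: 0.0446
grasp_force: 0.0
```

Run:
```python
from go import *
x=np.load('jig.npy');pv=np.array(T(x,(-.069,.092,0))[:2])
o=sensors.get_obs();k=o['tool_pos'];L=np.hypot(*(k[:2]-pv));a=np.degrees(np.arctan2(*(k[:2]-pv)[::-1]));print(L,a)
A=np.append(np.arange(a-6,-92,-6),[-92.3,-93]); 
delta(*[(*(pv+.1745*np.array([np.cos(np.radians(b)),np.sin(np.radians(b))])),k[2],25.14) for b in A])
```

```text
0.17372395954716918 -44.21941402397074
t 2.975 pos [ 0.6282 -0.037   0.0578] rot [ 1.7998e+02 -1.0000e-02  2.5320e+01] F [ 0.5 -0.3 -0.6] w 0.0446 g 0.0
[-17.2   6.2  -0. ] rz 0.003
[-35.1   9.8  -0. ] rz 0.003
[-53.2  11.6  -0. ] rz 0.003
[-71.5  11.4  -0. ] rz 0.003
[-89.6   9.3  -0. ] rz 0.003
[-107.5    5.4   -0. ] rz 0.003
[-124.8   -0.4   -0. ] rz 0.003
[-141.6   -8.1   -0. ] rz 0.003
[-143.5   -9.1   -0. ] rz 0.003
```

{"fn": "drive_tool", "kwargs": {"moves": [{"x":0,"y":0,"z":0,"rx":0,"ry":0,"rz":0,"fingers":1},{"x":0,"y":0,"z":0,"rx":0,"ry":0,"rz":0,"fingers":1},{"x":0,"y":0,"z":0,"rx":0,"ry":0,"rz":0,"fingers":1},{"x":0,"y":0,"z":0,"rx":0,"ry":0,"rz":0,"fingers":1},{"x":-17,"y":6,"z":0,"rx":0,"ry":0,"rz":0,"fingers":1},{"x":-35,"y":10,"z":0,"rx":0,"ry":0,"rz":0,"fingers":1},{"x":-53,"y":11.5,"z":0,"rx":0,"ry":0,"rz":0,"fingers":1},{"x":-71.5,"y":11.5,"z":0,"rx":0,"ry":0,"rz":0,"fingers":1},{"x":-89.5,"y":9.5,"z":0,"rx":0,"ry":0,"rz":0,"fingers":1},{"x":-107.5,"y":5.5,"z":0,"rx":0,"ry":0,"rz":0,"fingers":1},{"x":-125,"y":-0.5,"z":0,"rx":0,"ry":0,"rz":0,"fingers":1},{"x":-141,"y":-8,"z":0,"rx":0,"ry":0,"rz":0,"fingers":1},{"x":-143,"y":-9,"z":0,"rx":0,"ry":0,"rz":0,"fingers":1},{"x":-143,"y":-9,"z":0,"rx":0,"ry":0,"rz":0,"fingers":1}]}}

```text
time_s: 4.72
tool_pos: [0.4925, -0.0938, 0.0575]
tool_rot: [179.8, 0.2, 25.2]
force: [-0.2, -9.3, 0.0]
grip_width: 0.0235
grasp_force: 10.0
```

Run:
```python
from go import *
delta()
```

```text
t 4.725 pos [ 0.4925 -0.0938  0.0575] rot [179.83   0.24  25.16] F [-0.2 -9.3  0. ] w 0.0235 g 10.0
```

Run:
```python
from go import *
g=T((.626,-.2728,np.radians(114.5)),(-.047,0,0)); print(g)
delta((g[0],g[1],.12,24.5),(g[0],g[1],.027,24.5))
```

```text
[np.float64(0.6454905824048432), np.float64(-0.3155681797311975), 0]
t 4.725 pos [ 0.4925 -0.0938  0.0575] rot [179.83   0.24  25.16] F [-0.2 -9.3  0. ] w 0.0235 g 10.0
[ 43.9 266.  -61.9] rz 0.012
[ 44.3 265.7  31.1] rz 0.012
```

{"fn": "drive_tool", "kwargs": {"moves": [{"x":0,"y":0,"z":0,"rx":0,"ry":0,"rz":0,"fingers":-1},{"x":0,"y":0,"z":0,"rx":0,"ry":0,"rz":0,"fingers":-1},{"x":0,"y":0,"z":0,"rx":0,"ry":0,"rz":0,"fingers":-1},{"x":0,"y":0,"z":-60,"rx":0,"ry":0,"rz":0,"fingers":-1},{"x":0,"y":0,"z":-90,"rx":0,"ry":0,"rz":0,"fingers":-1},{"x":0,"y":0,"z":-90,"rx":0,"ry":0,"rz":0,"fingers":-1}]}}

```text
time_s: 5.48
tool_pos: [0.4968, -0.0896, 0.1502]
tool_rot: [179.8, -0.2, 25.4]
force: [-0.5, 0.2, -0.3]
grip_width: 0.0756
grasp_force: 0.0
```

Run:
```python
from go import *
g=T((.626,-.2728,np.radians(114.5)),(-.047,0,0))
delta((g[0],g[1],.12,24.5),(g[0],g[1],.027,24.5))
c=cap('top');cv2.imwrite('pics/top1.png',cv2.resize(c['image'][:,:,::-1],(800,600)))
```

```text
t 5.475 pos [ 0.4968 -0.0896  0.1502] rot [179.81  -0.23  25.37] F [-0.5  0.2 -0.3] w 0.0756 g 0.0
[ 37.4 267.8  31.3] rz 0.015
[ 37.  267.4 124.3] rz 0.015
```

View pics/top1.png

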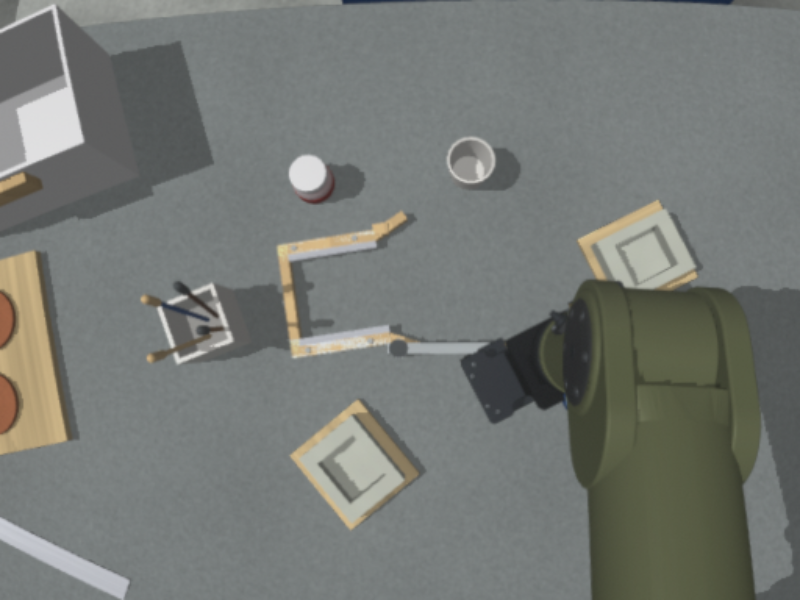

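The bar now runs along the −y direction from (398,348), open beside the way. The carrier has not moved. Next, the rear-wall grasp.

{"fn": "drive_tool", "kwargs": {"moves": [{"x":8,"y":55,"z":0,"rx":0,"ry":0,"rz":0,"fingers":-1},{"x":16,"y":110,"z":0,"rx":0,"ry":0,"rz":0,"fingers":-1},{"x":24,"y":165,"z":10,"rx":0,"ry":0,"rz":0.015,"fingers":-1},{"x":32,"y":220,"z":20,"rx":0,"ry":0,"rz":0.015,"fingers":-1},{"x":37,"y":267,"z":40,"rx":0,"ry":0,"rz":0.015,"fingers":-1},{"x":37,"y":267.5,"z":60,"rx":0,"ry":0,"rz":0.015,"fingers":-1},{"x":37,"y":267.5,"z":60,"rx":0,"ry":0,"rz":0.015,"fingers":-1}]}}

```text
time_s: 6.4
tool_pos: [0.6404, -0.3136, 0.0831]
tool_rot: [-179.6, 0.2, 24.5]
force: [0.1, -0.1, 0.7]
grip_width: 0.087
grasp_force: 0.0
```

Run:
```python
from go import *
g=T((.626,-.2728,np.radians(114.5)),(-.047,0,0))
delta((g[0],g[1],.027,24.5))
c=cap('side');cv2.imwrite('pics/s2.png',cv2.resize(c['image'][190:384,180:436,::-1],(780,591)))
```

```text
t 6.4 pos [ 0.6404 -0.3136  0.0831] rot [-179.6     0.25   24.51] F [ 0.1 -0.1  0.7] w 0.087 g 0.0
[ 4.1  4.3 56. ] rz 0.0
```

View pics/s2.png

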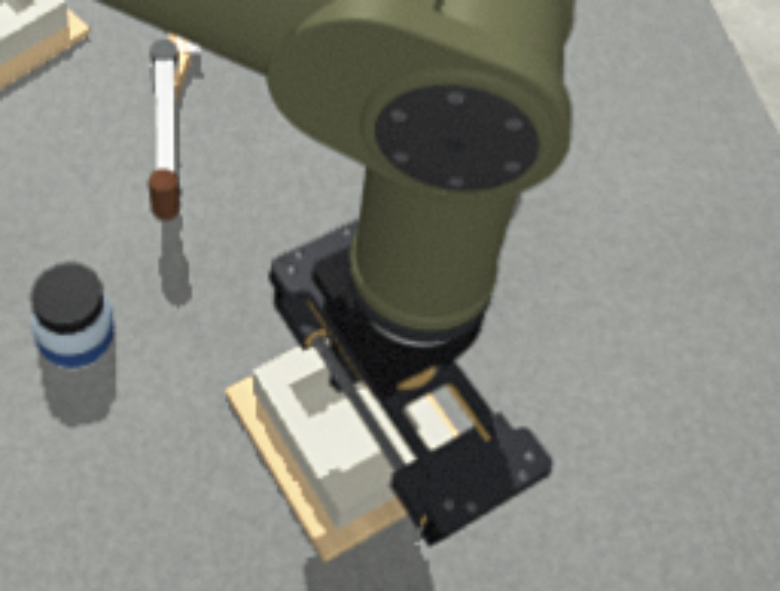

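Open bar and knob at (165,195). The gripper hovers over the rear wall, one jaw over the well at (330,370) and the other behind the board at (430,520). Descending and gripping.

{"fn": "drive_tool", "kwargs": {"moves": [{"x":3,"y":3,"z":20,"rx":0,"ry":0,"rz":0,"fingers":-1},{"x":3,"y":3,"z":40,"rx":0,"ry":0,"rz":0,"fingers":-1},{"x":3,"y":3,"z":55,"rx":0,"ry":0,"rz":0,"fingers":-1},{"x":3,"y":3,"z":55,"rx":0,"ry":0,"rz":0,"fingers":1},{"x":3,"y":3,"z":55,"rx":0,"ry":0,"rz":0,"fingers":1},{"x":3,"y":3,"z":55,"rx":0,"ry":0,"rz":0,"fingers":1},{"x":3,"y":3,"z":55,"rx":0,"ry":0,"rz":0,"fingers":1},{"x":3,"y":3,"z":55,"rx":0,"ry":0,"rz":0,"fingers":1},{"x":3,"y":3,"z":55,"rx":0,"ry":0,"rz":0,"fingers":1},{"x":3,"y":3,"z":55,"rx":0,"ry":0,"rz":0,"fingers":1},{"x":3,"y":3,"z":55,"rx":0,"ry":0,"rz":0,"fingers":1},{"x":3,"y":3,"z":55,"rx":0,"ry":0,"rz":0,"fingers":1},{"x":3,"y":3,"z":55,"rx":0,"ry":0,"rz":0,"fingers":1}], "force": 35}}

```text
time_s: 8.07
tool_pos: [0.6465, -0.3165, 0.0325]
tool_rot: [-179.9, 0.0, 24.5]
force: [-3.7, 3.7, 2.9]
grip_width: 0.0216
grasp_force: 35.0
```

Run:
```python
from go import *
J=np.load('jig.npy'); d=np.degrees(J[2])
tg=[]
for xx in (-.23,-.13,-.06,0): 
    p=T(J,(xx-.047,0,0)); tg.append((p[0],p[1],.028,d-90))
delta(*tg)
```

```text
t 8.075 pos [ 0.6465 -0.3165  0.0325] rot [-1.7992e+02  3.0000e-02  2.4490e+01] F [-3.7  3.7  2.9] w 0.0216 g 35.0
[  64.  -198.1    4.8] rz 0.294
[  92.9 -293.8    4.9] rz 0.294
[ 113.2 -360.8    5. ] rz 0.294
[ 130.6 -418.3    5. ] rz 0.294
```

{"fn": "drive_tool", "kwargs": {"moves": [{"x":3,"y":-10,"z":0,"rx":0,"ry":0,"rz":0.015,"fingers":1},{"x":8,"y":-26,"z":0,"rx":0,"ry":0,"rz":0.04,"fingers":1},{"x":14,"y":-44,"z":0,"rx":0,"ry":0,"rz":0.065,"fingers":1},{"x":20,"y":-62,"z":0,"rx":0,"ry":0,"rz":0.09,"fingers":1},{"x":26,"y":-80,"z":0,"rx":0,"ry":0,"rz":0.12,"fingers":1},{"x":32,"y":-98,"z":0,"rx":0,"ry":0,"rz":0.145,"fingers":1},{"x":38,"y":-116,"z":0,"rx":0,"ry":0,"rz":0.17,"fingers":1},{"x":44,"y":-134,"z":0,"rx":0,"ry":0,"rz":0.2,"fingers":1},{"x":50,"y":-152,"z":0,"rx":0,"ry":0,"rz":0.225,"fingers":1},{"x":56,"y":-170,"z":0,"rx":0,"ry":0,"rz":0.25,"fingers":1},{"x":61,"y":-186,"z":0,"rx":0,"ry":0,"rz":0.28,"fingers":1},{"x":64,"y":-198,"z":0,"rx":0,"ry":0,"rz":0.294,"fingers":1},{"x":64,"y":-198,"z":0,"rx":0,"ry":0,"rz":0.294,"fingers":1},{"x":64,"y":-198,"z":0,"rx":0,"ry":0,"rz":0.294,"fingers":1}]}}

```text
time_s: 9.82
tool_pos: [0.6232, -0.1095, 0.0325]
tool_rot: [-179.9, -0.0, 7.7]
force: [-0.0, 2.9, 0.1]
grip_width: 0.0219
grasp_force: 35.0
```

Run:
```python
from go import *
J=np.load('jig.npy'); d=np.degrees(J[2])
tg=[]
for xx in (-.23,-.13,-.06,0): 
    p=T(J,(xx-.047,0,0)); tg.append((p[0],p[1],.0325,d-90))
delta(*tg)
c=cap('top');s=cap('side')
cv2.imwrite('pics/m3.png',np.hstack([cv2.resize(a['image'][y:y+128,x:x+128,::-1],(400,400),interpolation=cv2.INTER_CUBIC) for a,x,y in((c,220,110),(s,215,165))]))
```

```text
t 9.825 pos [ 0.6232 -0.1095  0.0325] rot [-1.7991e+02 -2.0000e-02  7.6600e+00] F [-0.   2.9  0.1] w 0.0219 g 35.0
[-0.6  0.2  0. ] rz -0.0
[ -0.6 -99.8   0.2] rz -0.0
[  -0.6 -169.8    0.3] rz -0.0
[  -0.7 -229.8    0.4] rz -0.0
```

View pics/m3.png

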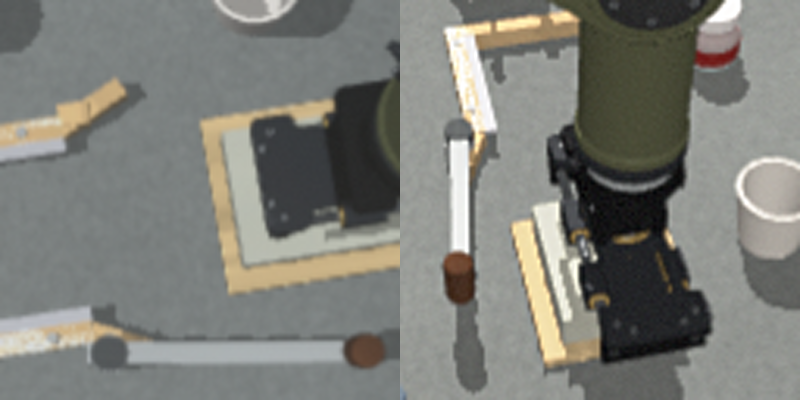

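The carrier is in front of the mouth, with its front corners at (203,122) and (230,293) in the left panel. The bar is open at the bottom. Checking the alignment.

Run:
```python
from go import *
c=load('top');J=np.load('jig.npy')
def tj(p):
    w=at(c,*un(p,3.125,220,110),.01)[:2]-J[:2];a=J[2];return np.array([np.cos(a)*w[0]+np.sin(a)*w[1],-np.sin(a)*w[0]+np.cos(a)*w[1]])
A,B=tj((203,122)),tj((230,293));print(A,B,(A+B)/2,np.degrees(np.arctan2(-(B-A)[0],(B-A)[1])))
```

```text
[-0.16175461 -0.06374219] [-0.16090306  0.06309682] [-0.16132883 -0.00032268] -0.3846577671173296
```

{"fn": "drive_tool", "kwargs": {"moves": [{"x":0,"y":-8,"z":0,"rx":0,"ry":0,"rz":0,"fingers":1},{"x":0,"y":-22,"z":0,"rx":0,"ry":0,"rz":0,"fingers":1},{"x":0,"y":-38,"z":0,"rx":0,"ry":0,"rz":0,"fingers":1},{"x":0,"y":-54,"z":0,"rx":0,"ry":0,"rz":0,"fingers":1},{"x":0,"y":-70,"z":0,"rx":0,"ry":0,"rz":0,"fingers":1},{"x":0,"y":-85,"z":0,"rx":0,"ry":0,"rz":0,"fingers":1},{"x":0,"y":-95,"z":0,"rx":0,"ry":0,"rz":0,"fingers":1},{"x":0,"y":-105,"z":0,"rx":0,"ry":0,"rz":0,"fingers":1},{"x":0,"y":-115,"z":0,"rx":0,"ry":0,"rz":0,"fingers":1},{"x":0,"y":-125,"z":0,"rx":0,"ry":0,"rz":0,"fingers":1},{"x":0,"y":-135,"z":0,"rx":0,"ry":0,"rz":0,"fingers":1},{"x":0,"y":-145,"z":0,"rx":0,"ry":0,"rz":0,"fingers":1},{"x":0,"y":-155,"z":0,"rx":0,"ry":0,"rz":0,"fingers":1}]}}

```text
time_s: 11.55
tool_pos: [0.6024, 0.0435, 0.0325]
tool_rot: [180.0, 0.0, 7.6]
force: [1.0, -2.6, -0.8]
grip_width: 0.0215
grasp_force: 35.0
```

Run:
```python
from go import *
J=np.load('jig.npy'); d=np.degrees(J[2])
p=T(J,(-.047,0,0));delta((p[0],p[1],.0325,d-90))
```

```text
t 11.55 pos [0.6024 0.0435 0.0325] rot [1.80e+02 1.00e-02 7.61e+00] F [ 1.  -2.6 -0.8] w 0.0215 g 35.0
[ -0.5 -75.4  -0. ] rz -0.001
```

{"fn": "drive_tool", "kwargs": {"moves": [{"x":0,"y":-10,"z":0,"rx":0,"ry":0,"rz":0,"fingers":1},{"x":0,"y":-20,"z":0,"rx":0,"ry":0,"rz":0,"fingers":1},{"x":0,"y":-30,"z":0,"rx":0,"ry":0,"rz":0,"fingers":1},{"x":0,"y":-40,"z":0,"rx":0,"ry":0,"rz":0,"fingers":1},{"x":0,"y":-50,"z":0,"rx":0,"ry":0,"rz":0,"fingers":1},{"x":0,"y":-60,"z":0,"rx":0,"ry":0,"rz":0,"fingers":1},{"x":0,"y":-66,"z":0,"rx":0,"ry":0,"rz":0,"fingers":1},{"x":0,"y":-69,"z":0,"rx":0,"ry":0,"rz":0,"fingers":1},{"x":0,"y":-72,"z":0,"rx":0,"ry":0,"rz":0,"fingers":1},{"x":0,"y":-74,"z":0,"rx":0,"ry":0,"rz":0,"fingers":1},{"x":0,"y":-76,"z":0,"rx":0,"ry":0,"rz":0,"fingers":1}]}}

```text
time_s: 12.92
tool_pos: [0.5925, 0.118, 0.0325]
tool_rot: [180.0, 0.0, 7.6]
force: [0.9, -1.8, -0.2]
grip_width: 0.0214
grasp_force: 35.0
```

Run:
```python
from go import *
J=np.load('jig.npy'); d=np.degrees(J[2])
p=T(J,(-.047,0,0));delta((p[0],p[1],.0325,d-90))
```

```text
t 12.925 pos [0.5925 0.118  0.0325] rot [179.99   0.     7.58] F [ 0.9 -1.8 -0.2] w 0.0214 g 35.0
[-0.6 -0.3 -0. ] rz -0.001
```

Not against the stop yet, so pushing on in small steps.

{"fn": "drive_tool", "kwargs": {"moves": [{"x":0,"y":-1,"z":0,"rx":0,"ry":0,"rz":0,"fingers":1},{"x":0,"y":-2,"z":0,"rx":0,"ry":0,"rz":0,"fingers":1},{"x":0,"y":-3,"z":0,"rx":0,"ry":0,"rz":0,"fingers":1},{"x":0,"y":-4,"z":0,"rx":0,"ry":0,"rz":0,"fingers":1},{"x":0,"y":-4,"z":0,"rx":0,"ry":0,"rz":0,"fingers":1}]}}

```text
time_s: 13.55
tool_pos: [0.5921, 0.1185, 0.0326]
tool_rot: [179.8, 0.1, 7.5]
force: [-1.2, -9.6, 2.6]
grip_width: 0.0217
grasp_force: 35.0
```

{"fn": "drive_tool", "kwargs": {"moves": [{"x":0,"y":-2,"z":0,"rx":0,"ry":0,"rz":0,"fingers":1},{"x":0,"y":-4,"z":0,"rx":0,"ry":0,"rz":0,"fingers":1},{"x":0,"y":-5,"z":0,"rx":0,"ry":0,"rz":0,"fingers":1},{"x":0,"y":-5,"z":0,"rx":0,"ry":0,"rz":0,"fingers":1}]}}

```text
time_s: 14.05
tool_pos: [0.592, 0.1186, 0.0327]
tool_rot: [179.4, 0.1, 7.3]
force: [-1.3, -15.9, 3.7]
grip_width: 0.0217
grasp_force: 35.1
```

{"fn": "drive_tool", "kwargs": {"moves": [{"x":0,"y":5,"z":0,"rx":0,"ry":0,"rz":0,"fingers":1},{"x":0,"y":5,"z":0,"rx":0,"ry":0,"rz":0,"fingers":-1},{"x":0,"y":5,"z":0,"rx":0,"ry":0,"rz":0,"fingers":-1},{"x":0,"y":5,"z":0,"rx":0,"ry":0,"rz":0,"fingers":-1},{"x":0,"y":7,"z":-20,"rx":0,"ry":0,"rz":0,"fingers":-1},{"x":0,"y":7,"z":-70,"rx":0,"ry":0,"rz":0,"fingers":-1},{"x":0,"y":7,"z":-120,"rx":0,"ry":0,"rz":0,"fingers":-1}]}}

```text
time_s: 14.92
tool_pos: [0.5923, 0.1208, 0.1552]
tool_rot: [-180.0, -0.1, 7.7]
force: [0.5, 0.2, -0.2]
grip_width: 0.0738
grasp_force: 0.0
```

Run:
```python
from go import *
c=cap('top');J=np.load('jig.npy')
delta((.497,-.090,.12,7.6),(.497,-.090,.057,7.6))
cv2.imwrite('pics/m4.png',cv2.resize(c['image'][130:230,172:332,::-1],(800,500),interpolation=cv2.INTER_CUBIC))
```

```text
t 14.975 pos [0.5964 0.122  0.1634] rot [-179.96   -0.75    7.66] F [2.9 0.5 4.6] w 0.0778 g 0.0
[-127.3  196.9   41.6] rz 0.001
[-128.1  197.   104.6] rz 0.001
```

View pics/m4.png

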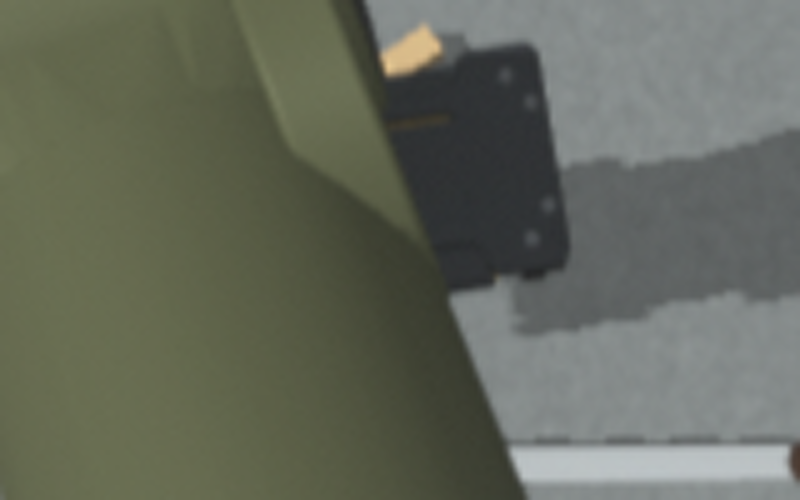

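The arm hides the jig; the bar and the knob's edge are at (798,462). I'll move to the knob and take its position from the earlier picture.

{"fn": "drive_tool", "kwargs": {"moves": [{"x":-30,"y":50,"z":0,"rx":0,"ry":0,"rz":0,"fingers":-1},{"x":-60,"y":100,"z":0,"rx":0,"ry":0,"rz":0,"fingers":-1},{"x":-95,"y":150,"z":0,"rx":0,"ry":0,"rz":0,"fingers":-1},{"x":-128,"y":197,"z":0,"rx":0,"ry":0,"rz":0,"fingers":-1},{"x":-128,"y":197,"z":20,"rx":0,"ry":0,"rz":0,"fingers":-1},{"x":-128,"y":197,"z":20,"rx":0,"ry":0,"rz":0,"fingers":-1},{"x":-128,"y":197,"z":20,"rx":0,"ry":0,"rz":0,"fingers":-1}]}}

```text
time_s: 15.85
tool_pos: [0.4924, -0.091, 0.1337]
tool_rot: [180.0, -0.1, 7.7]
force: [-0.7, 0.1, 0.6]
grip_width: 0.0868
grasp_force: 0.0
```

Run:
```python
from go import *
J=np.load('jig.npy'); pv=np.array(T(J,(-.069,.092,0))[:2])
c=load('top');k=at(c,*un((364,349),3.125,220,110),.076);print(k,np.hypot(*(k[:2]-pv)))
c=cap('top');s=cap('side')
cv2.imwrite('pics/m5.png',np.hstack([cv2.resize(a['image'][y:y+128,x:x+128,::-1],(400,400),interpolation=cv2.INTER_CUBIC) for a,x,y in((c,172,120),(s,205,145))]))
delta((k[0],k[1],.057,7.6))
```

```text
[ 0.50180038 -0.08766816  0.076     ] 0.17182575218931984
t 15.95 pos [ 0.4924 -0.0911  0.1336] rot [ 1.7998e+02 -9.0000e-02  7.7300e+00] F [ 0.7  0.3 -0.5] w 0.087 g 0.0
[ 9.6 -2.1 76.6] rz 0.002
```

View pics/m5.png

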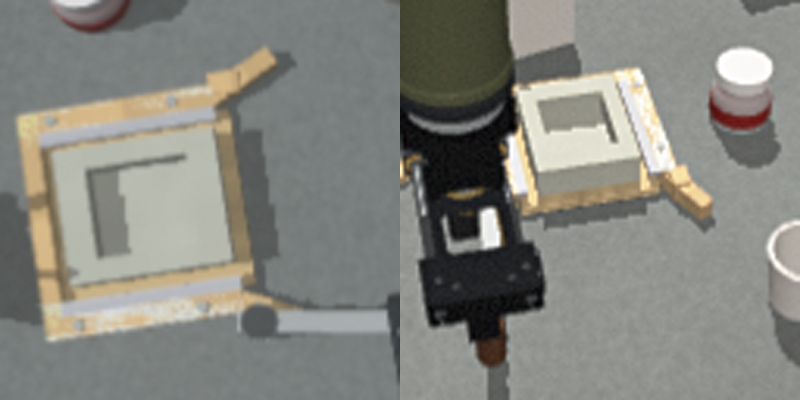

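The carrier sits under the lips in both panels (left: plaster (50..235, 125..285)). Checking home numerically while closing on the knob.

{"fn": "drive_tool", "kwargs": {"moves": [{"x":8,"y":-2,"z":30,"rx":0,"ry":0,"rz":0,"fingers":-1},{"x":8.5,"y":-2,"z":60,"rx":0,"ry":0,"rz":0,"fingers":-1},{"x":8.5,"y":-2,"z":76,"rx":0,"ry":0,"rz":0,"fingers":-1},{"x":8.5,"y":-2,"z":76,"rx":0,"ry":0,"rz":0,"fingers":1},{"x":8.5,"y":-2,"z":76,"rx":0,"ry":0,"rz":0,"fingers":1},{"x":8.5,"y":-2,"z":76,"rx":0,"ry":0,"rz":0,"fingers":1},{"x":8.5,"y":-2,"z":76,"rx":0,"ry":0,"rz":0,"fingers":1},{"x":8.5,"y":-2,"z":76,"rx":0,"ry":0,"rz":0,"fingers":1},{"x":8.5,"y":-2,"z":76,"rx":0,"ry":0,"rz":0,"fingers":1},{"x":8.5,"y":-2,"z":76,"rx":0,"ry":0,"rz":0,"fingers":1},{"x":8.5,"y":-2,"z":76,"rx":0,"ry":0,"rz":0,"fingers":1},{"x":8.5,"y":-2,"z":76,"rx":0,"ry":0,"rz":0,"fingers":1}], "force": 10}}

```text
time_s: 17.45
tool_pos: [0.4996, -0.0903, 0.0566]
tool_rot: [179.9, -0.0, 7.6]
force: [0.6, -5.7, -0.7]
grip_width: 0.0238
grasp_force: 10.0
```

Run:
```python
from go import *
J=np.load('jig.npy'); pv=np.array(T(J,(-.069,.092,0))[:2]);c=load('top')
for p in((218,125),(235,262),(50,150),(72,287)):
    w=at(c,*un(p,3.125,172,120),.042)[:2]-J[:2];a=J[2];print(np.round([np.cos(a)*w[0]+np.sin(a)*w[1],-np.sin(a)*w[0]+np.cos(a)*w[1]],4))
o=sensors.get_obs();k=o['tool_pos'];a=np.degrees(np.arctan2(*(k[:2]-pv)[::-1]));print(np.hypot(*(k[:2]-pv)),a)
A=np.append(np.arange(a+6,6,6),[8,10]); 
delta(*[(*(pv+.1745*np.array([np.cos(np.radians(b)),np.sin(np.radians(b))])),k[2],o['tool_rot'][2]) for b in A],o=o)
```

```text
[-0.0618 -0.0487]
[-0.0589  0.0486]
[ 0.0587 -0.0504]
[0.0569 0.048 ]
0.17451685125332994 -91.33231104584624
t 17.45 pos [ 0.4996 -0.0903  0.0566] rot [179.91  -0.     7.56] F [ 0.6 -5.7 -0.7] w 0.0238 g 10.0
[18.2  1.9  0. ] rz 0.0
[36.4  1.8  0. ] rz 0.0
[54.6 -0.1  0. ] rz 0.0
[72.5 -3.9 -0. ] rz 0.0
[89.8 -9.6 -0. ] rz 0.0
[106.5 -17.1  -0. ] rz 0.0
[122.3 -26.2  -0. ] rz 0.0
[ 1.37e+02 -3.70e+01 -1.00e-01] rz 0.0
[ 1.506e+02 -4.930e+01 -1.000e-01] rz 0.0
[ 1.628e+02 -6.290e+01 -1.000e-01] rz 0.0
[ 1.735e+02 -7.770e+01 -1.000e-01] rz 0.0
[ 1.826e+02 -9.350e+01 -1.000e-01] rz 0.0
[ 190.  -110.2   -0.2] rz 0.0
[ 195.6 -127.6   -0.2] rz 0.0
[ 199.4 -145.4   -0.2] rz 0.0
[ 201.3 -163.6   -0.3] rz 0.0
[ 201.5 -173.8   -0.3] rz 0.0
[ 201.3 -179.8   -0.3] rz 0.0
```

{"fn": "drive_tool", "kwargs": {"moves": [{"x":18,"y":2,"z":0,"rx":0,"ry":0,"rz":0,"fingers":1},{"x":36.5,"y":2,"z":0,"rx":0,"ry":0,"rz":0,"fingers":1},{"x":54.5,"y":0,"z":0,"rx":0,"ry":0,"rz":0,"fingers":1},{"x":72.5,"y":-4,"z":0,"rx":0,"ry":0,"rz":0,"fingers":1},{"x":90,"y":-9.5,"z":0,"rx":0,"ry":0,"rz":0,"fingers":1},{"x":106.5,"y":-17,"z":0,"rx":0,"ry":0,"rz":0,"fingers":1},{"x":122,"y":-26,"z":0,"rx":0,"ry":0,"rz":0,"fingers":1},{"x":137,"y":-37,"z":0,"rx":0,"ry":0,"rz":0,"fingers":1},{"x":150.5,"y":-49.5,"z":0,"rx":0,"ry":0,"rz":0,"fingers":1},{"x":163,"y":-63,"z":0,"rx":0,"ry":0,"rz":0,"fingers":1},{"x":173.5,"y":-77.5,"z":0,"rx":0,"ry":0,"rz":0,"fingers":1},{"x":182.5,"y":-93.5,"z":0,"rx":0,"ry":0,"rz":0,"fingers":1},{"x":190,"y":-110,"z":0,"rx":0,"ry":0,"rz":0,"fingers":1},{"x":195.5,"y":-127.5,"z":0,"rx":0,"ry":0,"rz":0,"fingers":1},{"x":199.5,"y":-145.5,"z":0,"rx":0,"ry":0,"rz":0,"fingers":1},{"x":201,"y":-160,"z":0,"rx":0,"ry":0,"rz":0,"fingers":1},{"x":201.5,"y":-168,"z":0,"rx":0,"ry":0,"rz":0,"fingers":1},{"x":201.5,"y":-174,"z":0,"rx":0,"ry":0,"rz":0,"fingers":1},{"x":201.5,"y":-176,"z":0,"rx":0,"ry":0,"rz":0,"fingers":1}]}}

```text
time_s: 19.82
tool_pos: [0.6782, 0.1077, 0.0577]
tool_rot: [179.7, -0.2, 7.5]
force: [6.2, -8.0, 4.0]
grip_width: 0.0237
grasp_force: 10.0
```

{"fn": "drive_tool", "kwargs": {"moves": [{"x":0,"y":-2,"z":0,"rx":0,"ry":0,"rz":0,"fingers":1},{"x":0,"y":-4,"z":0,"rx":0,"ry":0,"rz":0,"fingers":1},{"x":0,"y":-6,"z":0,"rx":0,"ry":0,"rz":0,"fingers":1},{"x":0,"y":-6,"z":0,"rx":0,"ry":0,"rz":0,"fingers":1}]}}

```text
time_s: 20.32
tool_pos: [0.6783, 0.1078, 0.0576]
tool_rot: [179.3, -0.2, 7.2]
force: [6.4, -13.2, 5.0]
grip_width: 0.0234
grasp_force: 10.0
```

Run:
```python
from go import *
J=np.load('jig.npy');p=T(J,(-.069,-.083,0));delta((p[0],p[1],.057,7.6))
```

```text
t 20.325 pos [0.6783 0.1078 0.0576] rot [ 1.7933e+02 -1.6000e-01  7.2200e+00] F [  6.4 -13.2   5. ] w 0.0234 g 10.0
[-1.2  0.2  0.6] rz -0.007
```

{"fn": "drive_tool", "kwargs": {"moves": [{"x":0,"y":4,"z":0,"rx":0,"ry":0,"rz":0,"fingers":-1},{"x":0,"y":6,"z":0,"rx":0,"ry":0,"rz":0,"fingers":-1},{"x":0,"y":6,"z":0,"rx":0,"ry":0,"rz":0,"fingers":-1},{"x":0,"y":6,"z":0,"rx":0,"ry":0,"rz":0,"fingers":-1},{"x":0,"y":6,"z":-40,"rx":0,"ry":0,"rz":0,"fingers":-1},{"x":0,"y":6,"z":-100,"rx":0,"ry":0,"rz":0,"fingers":-1},{"x":0,"y":6,"z":-130,"rx":0,"ry":0,"rz":0,"fingers":-1},{"x":0,"y":60,"z":-130,"rx":0,"ry":0,"rz":0,"fingers":-1},{"x":0,"y":120,"z":-130,"rx":0,"ry":0,"rz":0,"fingers":-1},{"x":-20,"y":180,"z":-130,"rx":0,"ry":0,"rz":0,"fingers":-1},{"x":-40,"y":240,"z":-130,"rx":0,"ry":0,"rz":0,"fingers":-1},{"x":-60,"y":300,"z":-130,"rx":0,"ry":0,"rz":0,"fingers":-1},{"x":-60,"y":350,"z":-130,"rx":0,"ry":0,"rz":0,"fingers":-1},{"x":-60,"y":350,"z":-130,"rx":0,"ry":0,"rz":0,"fingers":-1},{"x":-60,"y":350,"z":-130,"rx":0,"ry":0,"rz":0,"fingers":-1},{"x":-60,"y":350,"z":-130,"rx":0,"ry":0,"rz":0,"fingers":-1}]}}

```text
time_s: 22.32
tool_pos: [0.6627, -0.2338, 0.1865]
tool_rot: [-179.9, -0.0, 7.8]
force: [0.6, -0.3, -0.6]
grip_width: 0.0873
grasp_force: 0.0
```

Run:
```python
from go import *
c=cap('top')
cv2.imwrite('pics/m6.png',cv2.resize(c['image'][70:270,85:352,::-1],(800,600),interpolation=cv2.INTER_CUBIC));delta()
```

```text
t 22.375 pos [ 0.6626 -0.234   0.1866] rot [-1.7995e+02 -2.0000e-02  7.8100e+00] F [-0.4  0.7 -0.5] w 0.0869 g 0.0
```

View pics/m6.png

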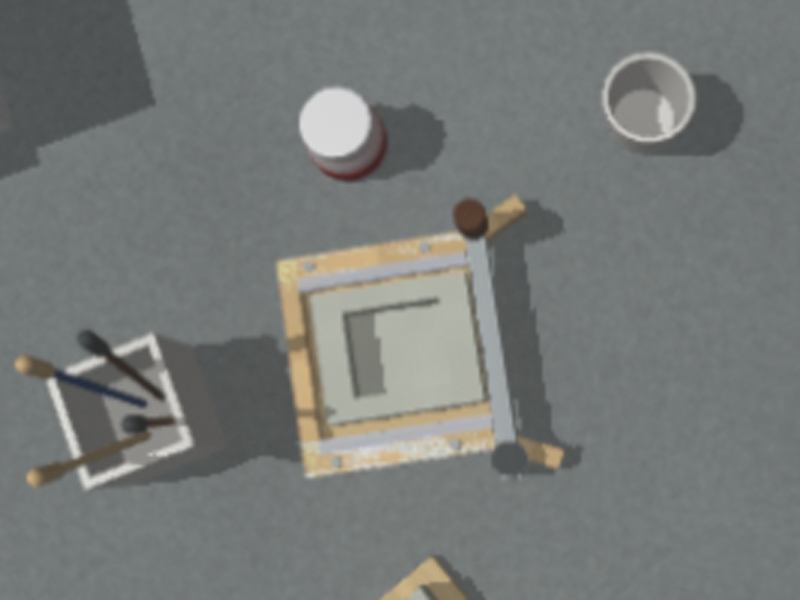

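The bar lies shut across behind the mould, knob at (470,217) and pivot at (508,458). The carrier is home, the bystanders are in place and the gripper is clear.

```bash
python3 -c "
from h import *
print(workorder.sign_off())"
```

```text
the job is handed in; nothing more can be done
None
```

The carrier is home against the end stop, the lock bar is shut against its own stop, and the gripper is clear with the bystanders visibly undisturbed; I handed the job in at about 22 s, and sign-off gave no verdict.

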